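# Square the label card and hold the spring clip open around it

### The job

In the display-rack workshop, first turn the black dial on the grey card stand to 60, the long red mark on its scale, so that the yellow label card swings square to the stand, and let go of the dial. Then squeeze the handles of the blue spring clip on the steel tray's rim, lift the clip off and bring it down over the middle of the card's top edge, jaws wide open and in line with the card, the edge at least 1 cm inside them and touching nothing. Finish while still holding the clip there, squeezed open and clear of the card, ready for a colleague to slip a label in; do not disturb the bottle, the jar or the tape.

Things in the scene. Friction and masses are not known exactly. Their poses are not given: they have to be found in the camera images.
- stand: Card stand: grey block 100 x 250 x 50 mm (x, y, z), fixed. Origin: centre of its underside. Dial's axis at y = -75 mm, card's swivel axis at y = +75 mm. Scale ticks every 20 degrees round the dial, from 0 (towards the stand's -x) to 100, clockwise from above. The dial is geared one to one to the card's swivel: both turn the same way by the same angle.
- dial_mark (a point): Centre of the long red tick (13 x 4 mm) for 60 on the scale, on the stand's top, 42 mm from the dial's axis; the other ticks are black.
- dial (a joint): Angle of the dial in rad, 0 to 1.745 (0 to 100 on the scale); grows clockwise seen from above; the red mark is at 1.047. Stays where it is left (friction about 0.06 N m).
- dial_grip (a point): On the dial's axis, 31 mm above its underside. Black dial: disc 44 mm diameter, 8 mm high, with an upright grip bar 42 mm long, 14 mm thick; bar top 7 mm above this point, disc top 23 mm below it. The frame turns with the dial: x along the bar, y across its 14 mm; a white pointer line lies on the -x half of the bar's top.
- card_edge (a point): Middle of the top edge of the yellow label card: upright plate 90 mm wide, 3 mm thick, top 129 mm above the bench, its upper 50 mm free above a steel holder 70 mm long, 12 mm thick. x normal to the card, y along its top edge, z up; turns with the card; its x agrees with the stand's x when the dial is at 60.
- tray: Open stainless tray 150 x 200 x 85 mm (x, y, z), walls 3 mm thick, fixed. Origin: centre of its underside. The clip sits on the rim of its front (-x) wall, 73.5 mm from the origin. A box of labels inside stays below 30 mm.
- clip: Blue spring clip, about 48 g, clamped astride the tray's front rim, jaws down, handles up. Origin: on its hinge pin, 5 mm above the rim at the start. x: the line along which it opens and the handles are squeezed; y: the hinge pin; z: up, from jaws to handles. Two levers 26 to 28 mm wide (y), hinged on the pin; both turn equally.
- clip_grip (a point): Between the clip's handles, 30 mm above the pin (z); axes as the clip's. Handles: plates from 4 to 50 mm above the pin, splayed 0.35 rad each at the start: 43 mm over their outer faces here, about 57 mm at the tops. Squeezed right in they stand parallel, 22 mm over their outer faces, at a firm stop. Spring: about 5 N here to start, 8 N at full squeeze.
- clip_mouth (a point): Between the clip's jaws, 24 mm below the pin; axes as the clip's. Jaws reach from 5 to 42 mm below the pin, 4 mm thick. Squeezed fully, the gap is about 19 mm here and 31 mm at the tips; the roof between the jaws is 19 mm above this point.
- clip_jaw (a joint): How far each lever of the clip has turned, rad: about 0 clamped on the rim (3 mm gap), -0.04 empty and shut, 0.35 squeezed fully open.
- bottle: Bystander: clear bottle, blue label, red cap, 60 mm diameter, 170 mm tall. Origin: centre of its underside.
- tape: Bystander: orange ring of tape lying flat, 84 mm diameter, 24 mm high. Origin: centre of its underside.
- jar: Bystander: amber jar with steel cap, 56 mm diameter, 70 mm tall. Origin: centre of its underside.
Not all that is in view belongs to the job. Leave any pink look-alike of the clip alone.

How it is judged:
By the outcome, as a careful person would: the job done as asked, in the order asked, and still so for the second after the job is handed in, while the arm keeps its last pose, push and grip.
It also fails if it takes over 53 s, if anything falls off the work surface, if the arm or the gripper's body presses on something with over 40 N, if the wrist force passes 120 N, or if a joint passes its speed limit or range.

### The arm

A 6-joint arm with a two-finger parallel gripper is mounted at the origin on the work surface. World frame = base frame: x ahead of the robot, y to its left, z up, the work surface at z = 0. Lengths are in m, angles in rad, forces in N, time in s.
With the tool pointing down it reaches from about 0.425 to 0.95 m from the base axis. Payload 3.5 kg.
Tool frame: the origin (TCP) lies at the centre of the arm's flange, where the gripper is bolted on; the fingertips stand 173 mm ahead of it and the grasp point (between the pads) lies 155 mm ahead of it; z points along the fingers, y is the line along which they close (so a half turn about z gives the same grasp; the last joint's range is limited). The gripper opens to 85 mm and grips with 20 to 120 N. Pads are 22 mm wide; open, the fingers measure 114 mm over their backs; the gripper's body (76 mm by 85 mm) begins 54 mm behind the grasp point. The pads swing forward as they close: fully open they stand 13 mm farther back than shut.
Start: joints at [1.133, 0.286, 1.577, -0, 1.279, -0.15], TCP at [0.192, 0.647, 0.405] pointing down, gripper open.
Joint ranges: [-2.77, 2.77], [-0.9, 2.22], [0.21, 2.48], [-1.53, 4.67], [0.24, 2.81], [-2.84, 2.84]. Speed limits (rad/s): [2.79, 2.79, 3.14, 3.14, 3.14, 3.14].

### API

Orientations are given as a rotation vector (axis times angle).
In Python, from plant import manip gives the robot as it stands. The module is installed in compiled form; this text tells all that it offers.
- The arm moves only by the shell command python3 -m inch 'ROWS' [FORCE]. ROWS is text: rows parted by semicolons, each of 5 numbers parted by spaces: the closure, from 0 (fully open) to 1 (shut), then the shift along the world's x, y, z in m, then the turn about the world's z in rad. In form: claw tx ty tz turn; .... A call has 1 to 20 rows; each row is the pose to reach, as a shift and turn from the pose commanded when the call began; what a row does not reach only later rows make up. A row lasts 1/8 s, in which the tool goes at most 62.5 mm and 10.7 degrees, less where a joint would pass 70% of its speed; a pose out of reach is approached as far as the arm can. A call with a gripper value outside its range is refused whole. The fingers move at their own pace and stop on an object; FORCE is the grip in N (left out, the last holds). Time passes only in rows, so rows that repeat a pose let the fingers close. It gives the time, the measured TCP pose, the force, the opening and the grip force at its end, in the units of the state.
- manip.sense(): the state, without advancing time (a new reading comes with each control period).
- manip.read_camera(name): name is "side" or "top" or "wrist"; returns the picture (420x560x3 uint8, red, green, blue); there is no depth.
- manip.get_calibration(name): a dict with "camera_matrix" (3x3 intrinsics, pixels), "distortion" ([k1, k2, p1, p2, k3] as OpenCV has them; the pictures are not rectified), "rvec" (rotation vector, rad) and "tvec" (3), from world to camera coordinates, as OpenCV has them; the wrist camera has in their place "mount" (4x4, takes a point from camera to tool coordinates, whose origin is the TCP and whose axes are the flange's). Camera axes: x right, y down, z forward; pixel columns grow to the right and rows downward; lengths in m; the calibration is good to about 2 mm. A picture is of the moment at which its call begins: read the wrist's pose just before it. get_calibration takes no time and is no camera call.
- manip.job_done(): hands the job in; it is judged then, once.
The state is a dict: "t": time; "joint_pos": joint angles; "qd": joint speeds; "joint_efforts": joint torques, N m; "ee_pos": TCP position; "eef_rot": TCP orientation; "wrist_force": force on the tool from outside, world axes, zero at the start; "torque": the same for the moment, N m; "gripper_width": finger opening in m; "grip_force": force on a finger pad.
Only numpy, scipy, OpenCV 4.12 (cv2) and the standard library are available. Lean on these libraries where they do the work, as an engineer would, in place of code of your own. Each camera call takes 0.05 s, during which the arm holds its last target. There are 200 camera calls.

## Working session

There is one attempt and no reset: what is moved stays moved. The work goes in short steps, Python scripts to look and compute and a shell command to move; the robot and the scene stay as the last step left them, time stands still between calls to the robot, and variables do not carry over. Pictures are saved under pics/ and viewed, at most 10 in all, crops included, and the job is handed in when it is done.

```bash
mkdir -p pics; cat > h.py <<'E'
import numpy as np, cv2
from plant import manip
from scipy.spatial.transform import Rotation as R
def cam(name):
    c=manip.get_calibration(name); K=np.array(c["camera_matrix"]); D=np.array(c["distortion"])
    if name=="wrist":
        s=manip.sense(); T=np.eye(4); T[:3,:3]=R.from_rotvec(s["eef_rot"]).as_matrix(); T[:3,3]=s["ee_pos"]
        M=np.linalg.inv(T@np.array(c["mount"])); return K,D,M[:3,:3],M[:3,3]
    return K,D,R.from_rotvec(np.ravel(c["rvec"])).as_matrix(),np.ravel(c["tvec"])
def plane(C,px,z):
    K,D,Rm,t=C
    u=cv2.undistortPoints(np.array(px,float).reshape(-1,1,2),K,D).reshape(-1,2)
    d=np.c_[u,np.ones(len(u))]@Rm; o=-Rm.T@t
    return o+d*((z-o[2])/d[:,2])[:,None]
def proj(C,p):
    K,D,Rm,t=C
    return cv2.projectPoints(np.array(p,float).reshape(-1,1,3),cv2.Rodrigues(Rm)[0],t,K,D)[0].reshape(-1,2)
def shot(name,f=None):
    C=cam(name); im=cv2.cvtColor(manip.read_camera(name),cv2.COLOR_RGB2BGR)
    if f: cv2.imwrite("pics/"+f,im)
    return C,im
E
python3 - <<'E'
from h import *
a=shot("top")[1]; b=shot("side")[1]
cv2.imwrite("pics/top0.png",a);cv2.imwrite("pics/side0.png",b)
s=manip.sense();print(s)
C=cam("top");print(-C[2].T@C[3]);C=cam("side");print(-C[2].T@C[3])
E
```

```text
{'t': 0.1, 'joint_pos': array([ 1.13299441e+00,  2.87132706e-01,  1.57802806e+00, -1.24711296e-05,
        1.27861929e+00, -1.50025982e-01]), 'qd': array([ 0.00026954, -0.00063015, -0.00508823,  0.0009523 ,  0.00034238,
       -0.00070934]), 'joint_efforts': array([ 8.93316992e-04, -4.07294762e+01, -2.93699563e+01, -1.48872205e-04,
        3.37775724e-03, -1.14121661e-06]), 'ee_pos': array([0.1914727 , 0.64704179, 0.40344937]), 'eef_rot': array([-0.45038411, -3.10851062,  0.0032934 ]), 'wrist_force': array([-0.12586616,  0.62477997,  0.1693593 ]), 'torque': array([-0.02887927, -0.00450319, -0.00596608]), 'grip_force': 0.0, 'gripper_width': 0.08524167826496612}
[ 0.43201744 -0.02367411  0.97414218]
[0.33015412 0.53683015 0.77479325]
```

View pics/top0.png

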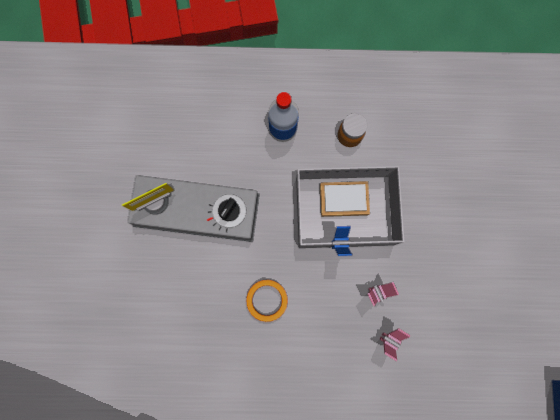

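View pics/side0.png

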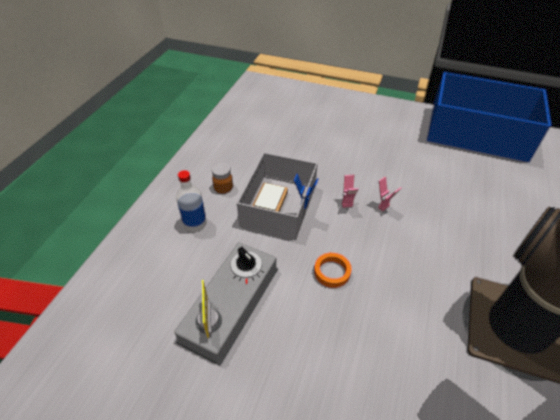

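The top view shows the stand at (195,208) with the dial at (229,211), the red mark at about (209,218) and the card at (148,197). The tray is at (349,207). The clip candidates are the blue one on the tray's front rim at (343,240) and two pink ones at (380,293) and (394,342). The blue one on the rim matches the description, so I'll confirm it in an enlarged crop.

```bash
python3 - <<'E'
from h import *
a=cv2.imread("pics/top0.png")
l=cv2.resize(a[165:250,115:265],None,fx=5,fy=5,interpolation=cv2.INTER_CUBIC)[:, :750]
cv2.imwrite("pics/c1.png",l)
r=cv2.resize(a[160:270,285:415],None,fx=5,fy=5,interpolation=cv2.INTER_CUBIC)
cv2.imwrite("pics/c2.png",r)
C=cam("top")
def P(n,px,z): print(n,np.round(plane(C,px,z),4).tolist())
P("stand~",[[195,208]],.05);P("tray~",[[349,207]],.085);P("clip",[[343,240]],.1)
P("tape",[[267,300]],.02);P("bottle",[[284,101]],.17);P("jar",[[354,124]],.07);P("pinks",[[380,293],[394,342]],.03)
E
```

```text
stand~ [[0.5795, 0.1467, 0.05]]
tray~ [[0.5815, -0.1584, 0.085]]
clip [[0.5155, -0.1446, 0.1]]
tape [[0.3986, -0.0015, 0.02]]
bottle [[0.7599, -0.0279, 0.17]]
jar [[0.7549, -0.1713, 0.07]]
pinks [[0.4167, -0.2286, 0.03], [0.3215, -0.255, 0.03]]
```

View pics/c1.png

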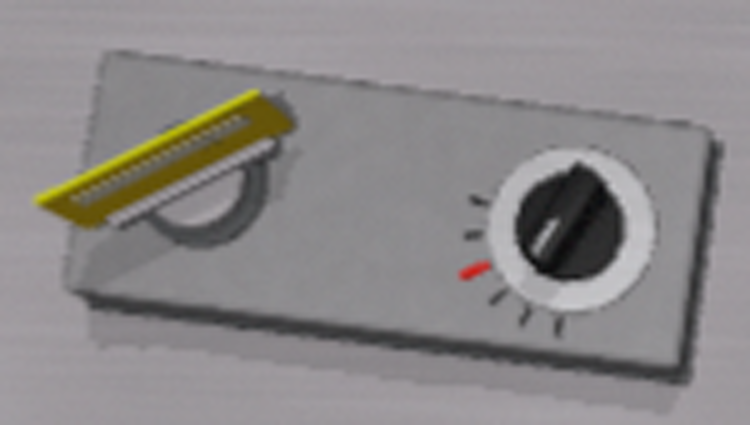

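View pics/c2.png

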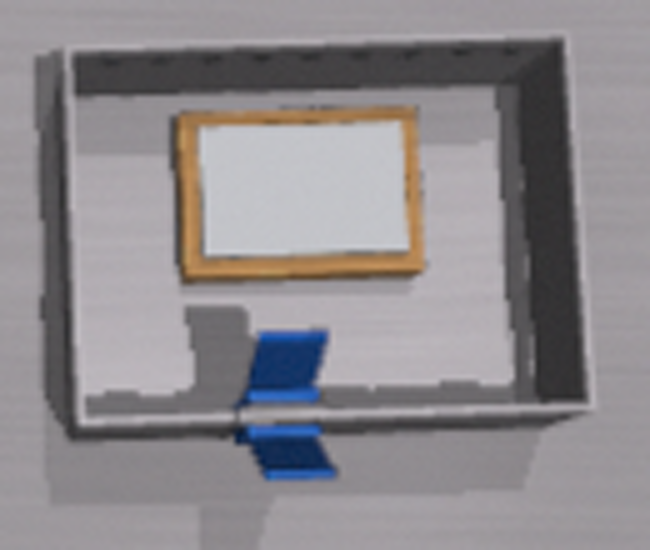

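The left crop shows the pointer at about (545,238), between the 20 and 40 ticks, and the red 60 tick at (475,271). The right crop confirms the blue clip astride the front rim at (285,405), handles up. It's the only blue one, so it's the target.

```bash
python3 - <<'E'
from h import *
C=cam("top")
f=lambda p,o:np.array(p,float)/5+np.array(o)-.4
c=plane(C,f([[105,52],[715,128],[690,372],[70,292]],(115,165)),.05)[:,:2]
print("stand",c.mean(0)); 
e=(c[0]-c[1]+c[3]-c[2])/2; print(np.linalg.norm(e)); th=np.arctan2(e[1],e[0])-np.pi/2; print("yaw",np.degrees(th))
Rz=np.array([[np.cos(th),-np.sin(th)],[np.sin(th),np.cos(th)]]); m=c.mean(0)
print("dial",m+Rz@[0,-.075],"card",m+Rz@[0,.075])
d=plane(C,f([[571,229]],(115,165)),.05);print("white ring centre",d)
r=plane(C,f([[475,271]],(115,165)),.05)[:,:2][0];print("red",r)
b=plane(C,f([[580,172],[545,262]],(115,165)),.088)[:,:2];print("bar",b,b.mean(0),np.degrees(np.arctan2(*(b[1]-b[0])[::-1])))
k=plane(C,f([[37,198],[260,92]],(115,165)),.129)[:,:2];print("card edge",k.mean(0),np.degrees(np.arctan2(*(k[0]-k[1])[::-1])),np.linalg.norm(k[0]-k[1]))
t=plane(C,f([[68,48],[565,38],[592,408],[75,432]],(285,160)),.085)[:,:2];print("tray",t,t.mean(0));e=t[3]-t[2];print("frontyaw",np.degrees(np.arctan2(e[1],e[0]))-90, np.linalg.norm(e))
print("clip pin",plane(C,f([[283,412]],(285,160)),.09))
s=manip.sense();y=R.from_rotvec(s["eef_rot"]).as_matrix()[:,1];print("tooly",np.degrees(np.arctan2(y[1],y[0])))
E
```

```text
stand [0.582254   0.14958217]
0.2496677134099413
yaw -6.225582098010554
dial [0.57412075 0.07502448] card [0.59038724 0.22413987]
white ring centre [[0.57588772 0.07863675 0.05      ]]
red [0.55810201 0.1165204 ]
bar [[0.59238473 0.07170496]
 [0.55691915 0.0839925 ]] [0.57465194 0.07784873] 160.89064015983993
card edge [0.59208579 0.22638948] 117.50513252031097 0.08959671529456495
tray [[ 0.65494208 -0.05866135]
 [ 0.66279736 -0.25440171]
 [ 0.51677561 -0.26221324]
 [ 0.50387701 -0.06326213]] [ 0.58459801 -0.15963461]
frontyaw 3.709465088079952 0.199368800749748
clip pin [[ 0.51257951 -0.14250938  0.09      ]]
tooly 73.51187933231958
```

```bash
python3 -m inch '0 0.384 -0.57 0 -0.28;0 0.384 -0.57 0 -0.28;0 0.384 -0.57 0 -0.28;0 0.384 -0.57 0 -0.28;0 0.384 -0.57 0 -0.28;0 0.384 -0.57 0 -0.28;0 0.384 -0.57 0 -0.28;0 0.384 -0.57 0 -0.28;0 0.384 -0.57 0 -0.28;0 0.384 -0.57 0 -0.28;0 0.384 -0.57 0 -0.28;0 0.384 -0.57 0 -0.28;0 0.384 -0.57 0 -0.28;0 0.384 -0.57 0 -0.28' 30
python3 - <<'E'
from h import *
C,im=shot("wrist","w1.png"); print(proj(C,[[.5755,.077,.088],[.5755,.077,.05],[.591,.225,.129]]))
E
```

```text
t: 1.85
ee_pos: [0.5749, 0.0785, 0.4045]
eef_rot: [-0.877, -3.016, -0.0]
wrist_force: [0.4, -0.2, 1.1]
gripper_width: 0.0854
grip_force: 0.0
[[282.53964489 201.73061176]
 [282.54488287 190.54417641]
 [476.32862722 125.92589192]]
```

View pics/w1.png

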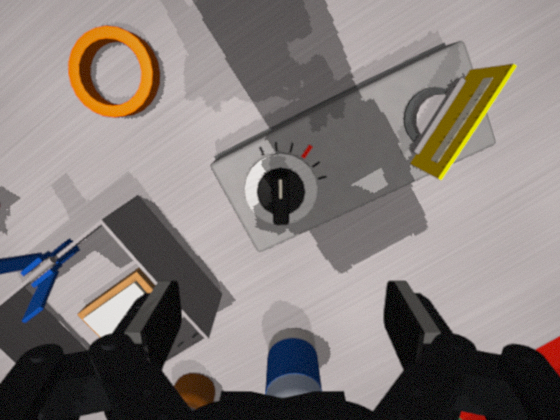

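In the wrist view the dial's white ring is centred at about (281,188) and the pointer line is vertical at x=281, so the bar is already aligned with the gripper. The red tick is at (308,151) and the card's top edge runs from (514,66) to (440,178).

```bash
python3 - <<'E'
from h import *
C=cam("wrist"); im=cv2.imread("pics/w1.png").astype(int)
b,g,r=im[...,0],im[...,1],im[...,2]
# red tick
def blob(m,x0,y0,x1,y1):
    k=np.zeros(m.shape,bool);k[y0:y1,x0:x1]=1;ys,xs=np.nonzero(m&k);return np.c_[xs,ys].astype(float)
red=blob((r>120)&(g<80)&(b<80),290,135,320,165)
rp=plane(C,[red.mean(0)],.05)[0,:2];print("red",red.mean(0),rp)
w=blob((r>190)&(g>190),240,145,325,235)
(cx,cy),rad=cv2.minEnclosingCircle(w.astype(np.float32));print("ring",cx,cy,rad,plane(C,[[cx,cy]],.05)[0])
bk=blob((r<45)&(g<45)&(b<45),240,160,325,230);h=cv2.convexHull(bk.astype(np.float32))
print("black",bk.min(0),bk.max(0))
ring=plane(C,[[cx,cy]],.05)[0,:2]
v=rp-ring;print("red dir",np.degrees(np.arctan2(v[1],v[0])),np.linalg.norm(v))
p=blob((r>110)&(g>110)&(b>110),274,176,289,200);q=plane(C,p,.088)[:,:2];d=np.linalg.svd(q-q.mean(0))[2][0];print("pointer",p.mean(0),q.mean(0),np.degrees(np.arctan2(d[1],d[0])))
# card top edge: bright yellow vs shaded face
y=blob((r>190)&(g>170)&(b<80),400,50,530,190);l=cv2.minAreaRect(y.astype(np.float32));print("card",l)
bx=cv2.boxPoints(l);bx=plane(C,bx,.129)[:,:2]
L=plane(C,[[514,66],[441,178]],.129)[:,:2];v=L[0]-L[1];print(bx,bx.mean(0),L.mean(0),np.degrees(np.arctan2(v[1],v[0])),np.linalg.norm(v))
# stand long near edge by Hough-free corners
S=plane(C,[[212,161],[464,43],[495,143],[260,250]],.05)[:,:2];print("stand",S,[np.degrees(np.arctan2(*(S[i]-S[j])[::-1]))-90 for i,j in((1,0),(2,3))])
y=R.from_rotvec(manip.sense()["eef_rot"]).as_matrix()[:,1];print("tooly",np.degrees(np.arctan2(y[1],y[0])))
E
```

```text
red [306.55714286 151.2       ] [0.55630462 0.11504957]
ring 255.5 184.5 24.909936904907227 [0.55729316 0.05887839 0.05      ]
black [258. 162.] [324. 224.]
red dir 91.00822633933876 0.056179876487644775
pointer [280.23809524 188.30952381] [0.56495399 0.081572  ] -31.132349453342872
card ((477.2869873046875, 121.85939025878906), (3.678436517715454, 136.4586181640625), 33.432559967041016)
[[0.60989893 0.18626437]
 [0.56708786 0.26477817]
 [0.56937482 0.2661796 ]
 [0.61243704 0.18755339]] [0.58969966 0.22619388] [0.58984904 0.22630584] 119.04930734035986 0.08771023851344899
stand [[0.51750557 0.03745867]
 [0.54825485 0.27878581]
 [0.64212164 0.26786787]
 [0.61478792 0.02585049]] [np.float64(-7.261353271699605), np.float64(-6.443746268313063)]
tooly 57.581453410892806
```

```bash
python3 -m inch '0 -0.0025 -0.0015 -0.06 0.02;0 -0.0025 -0.0015 -0.12 0.02;0 -0.0025 -0.0015 -0.15 0.02;0 -0.0025 -0.0015 -0.166 0.02;0 -0.0025 -0.0015 -0.166 0.02;0.6 -0.0025 -0.0015 -0.166 0.02;0.8 -0.0025 -0.0015 -0.166 0.02;1 -0.0025 -0.0015 -0.166 0.02;1 -0.0025 -0.0015 -0.166 0.02;1 -0.0025 -0.0015 -0.166 0.02;1 -0.0025 -0.0015 -0.166 0.02;1 -0.0025 -0.0015 -0.166 0.02' 25
```

```text
t: 3.4
ee_pos: [0.5736, 0.0765, 0.2396]
eef_rot: [0.85, 3.022, 0.005]
wrist_force: [3.6, 4.4, 0.5]
gripper_width: 0.0137
grip_force: 30.9
```

```bash
python3 -m inch '1 0 0 0 -0.12;1 0 0 0 -0.24;1 0 0 0 -0.36;1 0 0 0 -0.48;1 0 0 0 -0.58;1 0 0 0 -0.62;1 0 0 0 -0.62;1 0 0 0 -0.62;1 0 0 0 -0.62'
python3 - <<'E'
from h import *
y=R.from_rotvec(manip.sense()["eef_rot"]).as_matrix()[:,1];print("tooly",np.degrees(np.arctan2(y[1],y[0])))
E
python3 -m inch '0.7 0 0 0 0;0.5 0 0 0 0;0.3 0 0 0 0;0 0 0 0 0;0 0 0 0.05 0;0 0 0 0.11 0;0 0 0 0.165 0;0 0 0 0.165 0;0 0 0 0.165 0'
python3 - <<'E'
from h import *
C,im=shot("wrist","w2.png"); y=R.from_rotvec(manip.sense()["eef_rot"]).as_matrix()[:,1];print("tooly",np.degrees(np.arctan2(y[1],y[0])))
im=im.astype(int);b,g,r=im[...,0],im[...,1],im[...,2]
ys,xs=np.nonzero((r>190)&(g>170)&(b<80));y=np.c_[xs,ys].astype(np.float32);l=cv2.minAreaRect(y);print(len(y),l,plane(C,cv2.boxPoints(l),.129))
E
```

```text
t: 4.53
ee_pos: [0.5737, 0.0766, 0.2396]
eef_rot: [1.733, 2.619, 0.006]
wrist_force: [2.5, 4.7, 0.8]
gripper_width: 0.0133
grip_force: 30.9
tooly 23.026581764313928
t: 5.65
ee_pos: [0.5727, 0.0757, 0.4031]
eef_rot: [-1.732, -2.62, 0.001]
wrist_force: [0.4, -0.1, -0.2]
gripper_width: 0.0851
grip_force: 0.0
tooly 23.084838771575406
385 ((388.92132568359375, 38.843441009521484), (4.308131217956543, 93.47903442382812), 31.32869529724121) [[0.58242016 0.18148166 0.129     ]
 [0.58927713 0.23731569 0.129     ]
 [0.59199697 0.23715042 0.129     ]
 [0.58523862 0.18120771 0.129     ]]
```

View pics/w2.png

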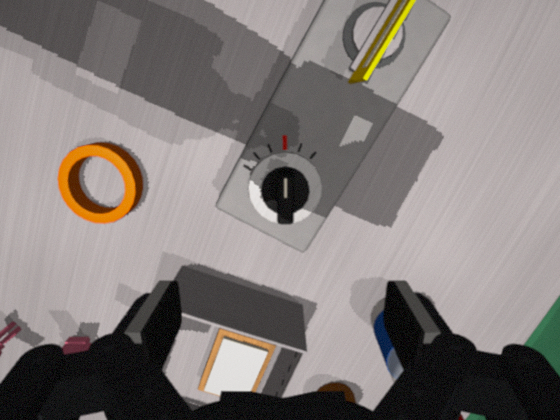

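The pointer (x≈286) now points at the red tick (285,142). I'll check the card's direction against the stand's edges.

```bash
python3 - <<'E'
from h import *
C=cam("wrist"); im=cv2.imread("pics/w2.png"); g=cv2.cvtColor(im,cv2.COLOR_BGR2GRAY)
ls=cv2.createLineSegmentDetector().detect(g)[0].reshape(-1,4)
for l in ls:
    if np.hypot(l[2]-l[0],l[3]-l[1])>35 and 200<l[0]<460 and min(l[1],l[3])<250:
        for z in (.05,.129):
            p=plane(C,l.reshape(2,2),z)[:,:2];v=p[1]-p[0];print(l.round(),z,p[0].round(4),np.degrees(np.arctan2(*v[::-1])).round(2)%180)
i=im.astype(int)
m=(i[...,2]>90)&(i[...,1]<60)&(i[...,0]<60);ys,xs=np.nonzero(m[130:160,270:300]);rp=plane(C,[[xs.mean()+270,ys.mean()+130]],.05)[0,:2];print("red",rp)
ys,xs=np.nonzero((i.min(2)>110)[176:202,279:293]);q=plane(C,np.c_[xs+279,ys+176],.088)[:,:2];d=np.linalg.svd(q-q.mean(0))[2][0];print("pointer",q.mean(0),np.degrees(np.arctan2(d[1],d[0]))%180)
E
```

```text
[367.  78. 391.  41.] 0.05 [0.5985 0.193 ] 82.57
[367.  78. 391.  41.] 0.129 [0.5841 0.1821] 82.57
[410.   0. 363.  77.] 0.05 [0.6034 0.2634] 82.84
[410.   0. 363.  77.] 0.129 [0.5878 0.2352] 82.84
[391.   0. 351.  65.] 0.05 [0.5891 0.2568] 82.58
[391.   0. 351.  65.] 0.129 [0.577  0.2302] 82.58
[225. 181. 263. 110.] 0.05 [0.5188 0.0609] 83.74
[225. 181. 263. 110.] 0.129 [0.5239 0.0825] 83.74
[392.  38. 415.  -0.] 0.05 [0.6029 0.2309] 82.46
[392.  38. 415.  -0.] 0.129 [0.5875 0.2107] 82.46
[243. 143. 175. 115.] 0.05 [0.5214 0.0998] 0.060000000000002274
[243. 143. 175. 115.] 0.129 [0.5259 0.1118] 0.060000000000002274
[355.  70. 397.  -0.] 0.05 [0.5857 0.1947] 82.94
[355.  70. 397.  -0.] 0.129 [0.5744 0.1834] 82.94
[334. 206. 307. 250.] 0.05 [0.6208 0.0787] 85.01
[334. 206. 307. 250.] 0.129 [0.601  0.0958] 85.01
[378. 225. 342. 210.] 0.05 [0.6683 0.0778] 0.009999999999990905
[378. 225. 342. 210.] 0.129 [0.6368 0.0952] 0.009999999999990905
[416. 179. 396. 214.] 0.05 [0.6802 0.132 ] 88.03
[416. 179. 396. 214.] 0.129 [0.6458 0.1361] 88.03
[310.  60. 347.  77.] 0.05 [0.5479 0.1867] 0.09
[3
[... 814 characters left out ...]
129 [0.5944 0.0537] 173.85
[291.  64. 270. 103.] 0.05 [0.5342 0.1772] 83.61
[291.  64. 270. 103.] 0.129 [0.5356 0.1702] 83.61
[263. 109. 288.  61.] 0.05 [0.5266 0.1338] 84.16
[263. 109. 288.  61.] 0.129 [0.5298 0.1374] 84.16
[396. 100. 448.  17.] 0.05 [0.6302 0.187 ] 83.8
[396. 100. 448.  17.] 0.129 [0.6081 0.1776] 83.8
[395. 109. 336. 203.] 0.05 [0.6324 0.1804] 83.82
[395. 109. 336. 203.] 0.129 [0.6097 0.1726] 83.82
[219. 207. 253. 224.] 0.05 [0.5223 0.0355] 173.96
[219. 207. 253. 224.] 0.129 [0.5266 0.0633] 173.96
[256. 226. 301. 249.] 0.05 [0.5608 0.0316] 173.58
[256. 226. 301. 249.] 0.129 [0.5557 0.0603] 173.58
red [0.55479178 0.11498423]
pointer [0.56851702 0.0854051 ] 112.6594448274005
```

The card is about 1.1° past square: 82.7° against the stand's 83.8°. I'll nudge it back.

```bash
python3 -m inch '0 0.001 0.0005 -0.06 0;0 0.001 0.0005 -0.12 0;0 0.001 0.0005 -0.163 0;0 0.001 0.0005 -0.165 0;0.6 0.001 0.0005 -0.165 0;1 0.001 0.0005 -0.165 0;1 0.001 0.0005 -0.165 0;1 0.001 0.0005 -0.165 0;1 0.001 0.0005 -0.165 0;1 0.001 0.0005 -0.165 0;1 0.001 0.0005 -0.165 0.018;1 0.001 0.0005 -0.165 0.018;1 0.001 0.0005 -0.165 0.018;1 0.001 0.0005 -0.165 0.018' 25
python3 -m inch '0.7 0 0 0 0;0.5 0 0 0 0;0.3 0 0 0 0;0 0 0 0 0;0 0 0 0.05 0;0 0 0 0.11 0;0 0 0 0.165 0;0 0 0 0.165 0;0 0 0 0.165 0'
python3 - <<'E'
from h import *
C,im=shot("wrist","w3.png"); g=cv2.cvtColor(im,cv2.COLOR_BGR2GRAY)
ls=cv2.createLineSegmentDetector().detect(g)[0].reshape(-1,4)
A=[];B=[]
for l in ls:
    L=np.hypot(l[2]-l[0],l[3]-l[1])
    if L>35 and min(l[1],l[3])<215:
        p=plane(C,l.reshape(2,2),.05)[:,:2];v=p[1]-p[0];a=np.degrees(np.arctan2(*v[::-1]))%180
        if 80<a<87 and l[0]<460: print(l.round(),a.round(2))
i=im.astype(int);ys,xs=np.nonzero((i.min(2)>110)[176:202,279:293]);q=plane(C,np.c_[xs+279,ys+176],.088)[:,:2];d=np.linalg.svd(q-q.mean(0))[2][0];print("pointer",np.degrees(np.arctan2(d[1],d[0]))%180)
y=R.from_rotvec(manip.sense()["eef_rot"]).as_matrix()[:,1];print("tooly",np.degrees(np.arctan2(y[1],y[0])))
E
```

```text
t: 7.45
ee_pos: [0.5746, 0.0763, 0.2401]
eef_rot: [1.707, 2.636, 0.001]
wrist_force: [-1.1, 0.1, 5.2]
gripper_width: 0.0141
grip_force: 27.9
t: 8.57
ee_pos: [0.5738, 0.0762, 0.4031]
eef_rot: [-1.708, -2.636, 0.001]
wrist_force: [0.0, 0.6, 0.0]
gripper_width: 0.0855
grip_force: 0.0
[413.  -0. 365.  79.] 83.98
[369.  81. 391.  45.] 83.98
[357.  71. 400.  -0.] 84.06
[393.  -0. 361.  54.] 84.26
[212. 202. 245. 142.] 83.41
[332. 206. 304. 252.] 85.1
[433. 154. 395. 214.] 86.37
[329.   0. 293.  63.] 83.59
[293.  55. 324.   0.] 83.79
[452.  22. 399. 105.] 84.02
[361.  49. 384.  10.] 84.04
[241. 157. 215. 204.] 84.35
[369.  67. 388.  35.] 84.35
[389.  33. 409.   0.] 84.2
[406.  -0. 365.  67.] 84.11
[246. 140. 290.  60.] 83.97
[396. 109. 335. 203.] 83.87
[396. 103. 449.  21.] 83.76
[292.  65. 272. 100.] 84.09
pointer 114.20640025150233
tooly 24.11831960762068
```

```bash
python3 -m inch '0 -0.061 -0.219 0 -0.356;0 -0.061 -0.219 0 -0.356;0 -0.061 -0.219 0 -0.356;0 -0.061 -0.219 0 -0.356;0 -0.061 -0.219 0 -0.356;0 -0.061 -0.219 0 -0.356;0 -0.061 -0.219 0 -0.356'
python3 - <<'E'
from h import *
C,im=shot("wrist","w4.png")
print(proj(C,[[.5126,-.1425,.09],[.5126,-.1425,.12],[.5126,-.1425,.14]]))
C2,s=shot("side","s4.png")
cv2.imwrite("pics/s4c.png",np.hstack([im[60:340,120:440],cv2.resize(s[150:220,270:350],None,fx=4,fy=4)]))
E
```

```text
t: 9.5
ee_pos: [0.5133, -0.1417, 0.4028]
eef_rot: [-2.145, -2.293, 0.0]
wrist_force: [-0.1, -0.3, -0.0]
gripper_width: 0.0853
grip_force: 0.0
[[283.81521738 200.60130182]
 [283.90016231 211.63507095]
 [283.96752769 220.41146816]]
```

View pics/s4c.png

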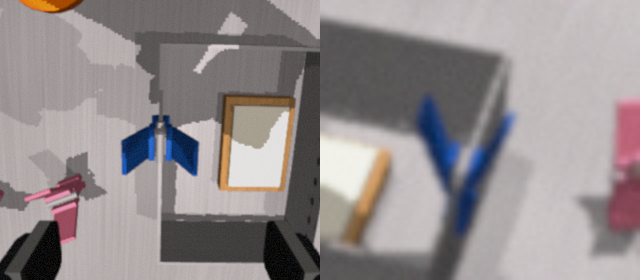

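The blue clip is at about (160,145) in the left crop, handles splayed left and right and centred on the rim line, x≈160. Next I'll measure its handle tops.

```bash
python3 - <<'E'
from h import *
im=cv2.imread("pics/w4.png"); C=cam("wrist")
h=cv2.cvtColor(im,cv2.COLOR_BGR2HSV);m=cv2.inRange(h,(105,120,40),(125,255,255));m[:150]=0;m[260:]=0;m[:,:220]=0;m[:,350:]=0
for c in cv2.findContours(m,0,2)[0]:
    if cv2.contourArea(c)<60: continue
    p=cv2.approxPolyDP(c,2.5,True).reshape(-1,2);q=plane(C,p,.137);print(np.c_[p,(q[:,:2]*1000).round(1)])
r=plane(C,[[280,103],[280.5,278]],.085);print("rim?",r)
g=cv2.cvtColor(im,cv2.COLOR_BGR2GRAY)
for l in cv2.createLineSegmentDetector().detect(g)[0].reshape(-1,4):
    if abs(l[0]-281)<10 and abs(l[2]-l[0])<8 and abs(l[3]-l[1])>20:
        p=plane(C,l.reshape(2,2),.085)[:,:2];v=p[1]-p[0];print(l.round(1),(p*1000).round(1).tolist(),np.degrees(np.arctan2(*v[::-1])).round(2)%180)
y=R.from_rotvec(manip.sense()["eef_rot"]).as_matrix()[:,1];print("tooly",np.degrees(np.arctan2(y[1],y[0])))
E
```

```text
[[ 283.   176.   510.2 -112.4]
 [ 287.   189.   513.5 -121.2]
 [ 286.   220.   514.4 -143.5]
 [ 293.   218.   519.1 -141.7]
 [ 316.   234.   536.3 -152.5]
 [ 317.   202.   534.7 -129. ]
 [ 288.   183.   513.9 -117. ]
 [ 288.   176.   513.5 -112.2]]
[[ 277.   176.   506.1 -112.7]
 [ 273.   176.   503.4 -112.9]
 [ 269.   187.   501.2 -120.6]
 [ 242.   201.   483.2 -131.8]
 [ 244.   234.   485.4 -156. ]
 [ 265.   218.   499.6 -143. ]
 [ 273.   219.   505.3 -143.4]
 [ 273.   189.   504.  -121.9]]
rim? [[ 0.50469426 -0.06588892  0.085     ]
 [ 0.51503948 -0.21690135  0.085     ]]
[279.4 319.4 283.1 194.3] [[516.8, -260.9], [512.1, -138.8]] 92.23
[275.9 181.8 277.3 264.4] [[505.4, -128.7], [511.3, -203.5]] 94.5
[276.5 265.6 276.8 291.9] [[510.7, -204.8], [512.6, -231.4]] 94.17
[279.4 104.4 278.6 148.1] [[504.3, -67.0], [505.9, -100.9]] 92.74
[282.5 150.6 282.4 171.9] [[509.1, -102.7], [510.2, -120.0]] 93.55
tooly 3.8293443736543193
```

```bash
python3 -m inch '0 -0.003 -0.0005 -0.05 0;0 -0.003 -0.0005 -0.1 0;0 -0.003 -0.0005 -0.126 0;0 -0.003 -0.0005 -0.128 0;0 -0.003 -0.0005 -0.128 0;0.4 -0.003 -0.0005 -0.128 0;0.6 -0.003 -0.0005 -0.128 0;0.8 -0.003 -0.0005 -0.128 0;1 -0.003 -0.0005 -0.128 0;1 -0.003 -0.0005 -0.128 0;1 -0.003 -0.0005 -0.128 0;1 -0.003 -0.0005 -0.128 0;1 -0.003 -0.0005 -0.128 0;1 -0.003 -0.0005 -0.128 0' 40
```

```text
t: 11.35
ee_pos: [0.5115, -0.144, 0.2794]
eef_rot: [2.144, 2.288, 0.003]
wrist_force: [-0.7, -0.1, 9.2]
gripper_width: 0.0201
grip_force: 40.8
```

```bash
python3 -m inch '1 0 0 0.015 0;1 0 0 0.04 0;1 0 0 0.09 0;1 0 0 0.13 0;1 0 0 0.13 0;1 0 0 0.13 0'
python3 - <<'E'
from h import *
C,im=shot("wrist","w5.png");C2,s=shot("side","s5.png");C3,t=shot("top","t5.png")
st=manip.sense();M=R.from_rotvec(st["eef_rot"]).as_matrix();y=M[:,1];print("tooly",np.degrees(np.arctan2(y[1],y[0])),"z",M[:,2])
g=st["ee_pos"]+.155*M[:,2];print(g,proj(C2,[g,g-[0,0,.03],g-[0,0,.072]]),proj(C,[g,g-[0,0,.03],g-[0,0,.072]]))
u,v=proj(C2,[g])[0].astype(int)
cv2.imwrite("pics/v5.png",np.hstack([im[100:400,130:430],cv2.resize(s[v-35:v+40,u-38:u+37],(300,300),interpolation=cv2.INTER_CUBIC)]))
print(u,v)
E
```

```text
t: 12.1
ee_pos: [0.5096, -0.1431, 0.4052]
eef_rot: [-2.147, -2.292, 0.0]
wrist_force: [0.3, -0.7, -1.3]
gripper_width: 0.0204
grip_force: 39.5
tooly 3.7229032140387606 z [-0.00332078  0.00168946 -0.99999306]
[ 0.50911402 -0.14281247  0.24874496] [[308.85773226 139.12843705]
 [308.09932754 150.3139871 ]
 [307.09782389 165.0683594 ]] [[285.01848179 302.71879428]
 [284.67660638 269.2695278 ]
 [284.34651308 237.24134739]]
308 139
```

View pics/v5.png

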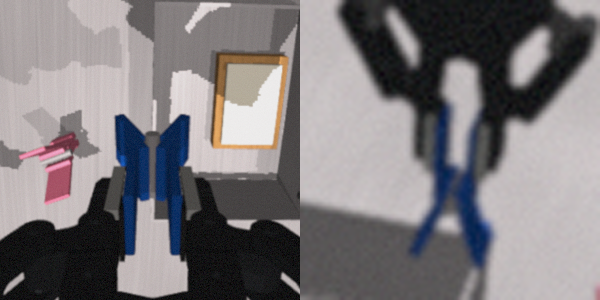

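The clip is held with its handles parallel and its jaws spread. The jaw tips are at wrist pixels (248,215) and (318,217), and the clip is clear of the rim. Now I'll work out the jaw tip height and the shift to the card.

```bash
python3 - <<'E'
from h import *
C=cam("wrist");st=manip.sense();M=R.from_rotvec(st["eef_rot"]).as_matrix();g=st["ee_pos"]+.155*M[:,2]
for z in (.16,.165,.17,.175,.18,.185,.19):
    p=plane(C,[[248,215],[318,217]],z)[:,:2];print(z,(p.mean(0)-g[:2])*1000,np.linalg.norm(p[0]-p[1])*1000)
# side triangulation of mid tip
print("side", plane(cam("side"),[[307.5,168.3]],.177)[0]-g)
# card midpoint from w1 (dial view) & top
im=cv2.imread("pics/t5.png").astype(int);b,gg,r=im[...,0],im[...,1],im[...,2]
m=((r>150)&(gg>130)&(b<90));m[:160]=0;m[240:]=0;m[:,:115]=0;m[:,200:]=0
ys,xs=np.nonzero(m);print(len(xs));q=np.c_[xs,ys].astype(np.float32);l=cv2.minAreaRect(q);print(l);e=plane(cam("top"),cv2.boxPoints(l),.129);print(e,e.mean(0))
E
```

```text
0.16 [-1.91219725  8.51303837] 44.1565992771249
0.165 [-2.01154545 10.15867259] 43.12483766942111
0.17 [-2.11089365 11.80430681] 42.09307606171733
0.175 [-2.21024184 13.44994102] 41.0613144540135
0.18 [-2.30959004 15.09557524] 40.02955284630971
0.185 [-2.40893824 16.74120946] 38.99779123860593
0.19 [-2.50828644 18.38684368] 37.96602963090215
side [-0.00420745  0.01054021 -0.07174496]
100
((143.984619140625, 194.1230926513672), (48.3735466003418, 2.4806947708129883), 7.125016689300537)
[[0.5934518  0.2715607  0.129     ]
 [0.59808204 0.27130489 0.129     ]
 [0.58856097 0.18255243 0.129     ]
 [0.58393772 0.18287662 0.129     ]] [0.59100813 0.22707366 0.129     ]
```

```bash
python3 -m inch '1 0.0814 0.05 0 -0.03;1 0.0814 0.1 0 -0.06;1 0.0814 0.15 0 -0.09;1 0.0814 0.2 0 -0.12;1 0.0814 0.25 0 -0.15;1 0.0814 0.3 0 -0.17;1 0.0814 0.34 0 -0.17;1 0.0814 0.3693 0 -0.17;1 0.0814 0.3693 0 -0.17;1 0.0814 0.3693 0 -0.17;1 0.0814 0.3693 0 -0.17'
python3 - <<'E'
from h import *
C,im=shot("wrist","w6.png");C2,s=shot("side","s6.png");C3,t=shot("top","t6.png")
st=manip.sense();M=R.from_rotvec(st["eef_rot"]).as_matrix();y=M[:,1];print("tooly",np.degrees(np.arctan2(y[1],y[0])),"z",M[:,2])
g=st["ee_pos"]+.155*M[:,2];print(g,proj(C,[g-[0,0,.072],[.590,.2265,.129]]))
u,v=proj(C2,[g-[0,0,.07]])[0].astype(int);print(u,v)
x0=max(u-50,0)
cv2.imwrite("pics/v6.png",np.hstack([im[40:400,130:430],cv2.resize(s[v-60:v+60,x0:x0+100],(300,360),interpolation=cv2.INTER_CUBIC)]))
E
```

```text
t: 13.62
ee_pos: [0.5916, 0.2249, 0.4053]
eef_rot: [-2.336, -2.1, 0.001]
wrist_force: [-0.0, -0.8, -1.1]
gripper_width: 0.0201
grip_force: 39.6
tooly -6.091509356843542 z [-4.76770195e-05 -6.78648961e-05 -9.99999997e-01]
[0.59162993 0.22512749 0.25073429] [[285.01347717 237.78986809]
 [282.16408341 210.53887374]]
197 283
```

View pics/v6.png

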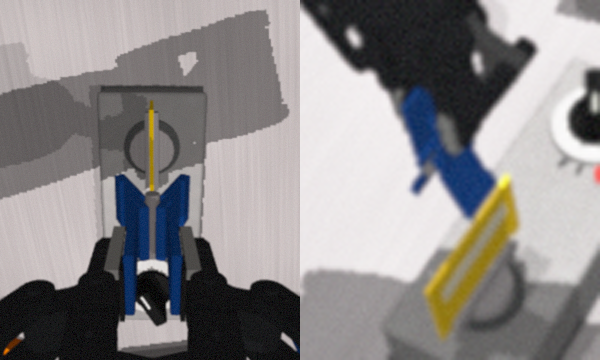

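The jaws straddle the card line: tips at x=117 and 188 in the left crop, card at about 151.5. The card is parallel to them, with its far top end at crop (152,100). I'll refine the offsets.

```bash
python3 - <<'E'
from h import *
C=cam("wrist");st=manip.sense();im=cv2.imread("pics/w6.png");i=im.astype(int)
m=(i[...,2]>110)&(i[...,1]>90)&(i[...,0]<80);m[300:]=0;m[:,:260]=0;m[:,300:]=0
ys,xs=np.nonzero(m);print(ys.min(),ys.max(),[(y,xs[ys==y].min(),xs[ys==y].max()) for y in range(ys.min(),ys.max(),6)])
e=plane(C,[[xs[ys<ys.min()+3].mean(),ys.min()-.5]],.129)[0];print("far end",e,"mid",e[:2]-.045*np.array([np.sin(np.radians(6)),np.cos(np.radians(6))]))
a=plane(C,[[281.5,150],[281.5,200]],.129)[:,:2];print(a)
b=plane(C,[[247,216],[318,216]],.176)[:,:2];print("jaw",b,b.mean(0))
c=-C[2].T@C[3];print("cam",c)
E
```

```text
Traceback (most recent call last):
ValueError: zero-size array to reduction operation minimum which has no identity
```

```bash
python3 - <<'E'
from h import *
C=cam("wrist");im=cv2.imread("pics/w6.png");h=cv2.cvtColor(im,cv2.COLOR_BGR2HSV)
m=cv2.inRange(h,(18,130,60),(35,255,255));m[300:]=0;m[:,:255]=0;m[:,305:]=0
ys,xs=np.nonzero(m);print([(y,xs[ys==y].min(),xs[ys==y].max()) for y in np.unique(ys)[::7]])
e=plane(C,[[xs[ys<ys.min()+6].mean(),ys.min()-.5]],.129)[0];print("far end",ys.min(),e,"mid",e[:2]-.045*np.array([np.sin(np.radians(6)),np.cos(np.radians(6))]))
b=plane(C,[[247,216],[318,216]],.176)[:,:2];print("jaw +y edge",b.mean(0))
print("cam",-C[2].T@C[3])
E
```

```text
[(np.int64(141), np.int64(280), np.int64(282)), (np.int64(148), np.int64(280), np.int64(282)), (np.int64(155), np.int64(279), np.int64(283)), (np.int64(162), np.int64(279), np.int64(283)), (np.int64(169), np.int64(279), np.int64(283)), (np.int64(176), np.int64(279), np.int64(283)), (np.int64(183), np.int64(279), np.int64(282)), (np.int64(190), np.int64(279), np.int64(282)), (np.int64(197), np.int64(280), np.int64(282)), (np.int64(204), np.int64(280), np.int64(282)), (np.int64(211), np.int64(280), np.int64(283)), (np.int64(218), np.int64(280), np.int64(283)), (np.int64(225), np.int64(279), np.int64(283))]
far end 141 [0.59472081 0.27658498 0.129     ] mid [0.59001702 0.2318315 ]
jaw +y edge [0.59165929 0.23801377]
cam [0.59866144 0.3040064  0.37581973]
```

```bash
python3 -m inch '1 -0.0005 0.001 0 0;1 -0.0005 0.001 -0.015 0;1 -0.0005 0.001 -0.03 0;1 -0.0005 0.001 -0.045 0;1 -0.0005 0.001 -0.056 0;1 -0.0005 0.001 -0.064 0;1 -0.0005 0.001 -0.064 0;1 -0.0005 0.001 -0.064 0;1 -0.0005 0.001 -0.064 0'
python3 - <<'E'
from h import *
C,im=shot("wrist","w7.png");C2,s=shot("side","s7.png");C3,t=shot("top","t7.png")
st=manip.sense();M=R.from_rotvec(st["eef_rot"]).as_matrix();y=M[:,1];print("tooly",np.degrees(np.arctan2(y[1],y[0])),st["torque"])
cv2.imwrite("pics/v7.png",np.hstack([cv2.resize(im[90:320,190:370],(360,460),interpolation=cv2.INTER_CUBIC),cv2.resize(s[240:355,150:250],(400,460),interpolation=cv2.INTER_CUBIC)]))
E
```

```text
t: 14.9
ee_pos: [0.5912, 0.2271, 0.3426]
eef_rot: [2.334, 2.101, 0.002]
wrist_force: [-0.3, 1.0, -1.5]
gripper_width: 0.0202
grip_force: 39.6
tooly -6.015901018121856 [ 0.01494724 -0.04391387  0.03073162]
```

View pics/v7.png

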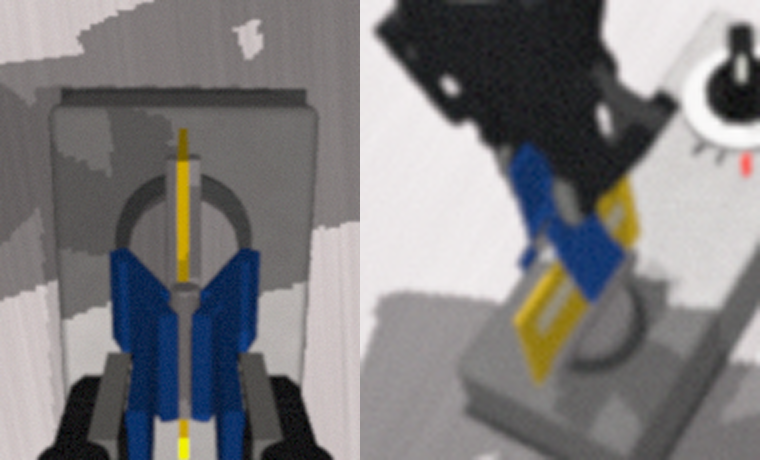

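```bash
python3 - <<'E'
from h import *
C=cam("side");st=manip.sense();M=R.from_rotvec(st["eef_rot"]).as_matrix();tcp=st["ee_pos"]
a=np.radians(-6);X=np.array([np.cos(a),np.sin(a),0]);Y=np.array([-np.sin(a),np.cos(a),0]);Z=np.array([0,0,1.])
c=lambda P:((proj(C,P)-[150,240])*4+[360,0]).round().tolist()
m=np.array([.590,.2265,.129]);print("card ends",c([m+.045*Y,m-.045*Y]))
for d in (.225,.229,.233):
    p=tcp.copy();p[2]=tcp[2]-d;print(d,"tips z",p[2],"+x outer +-y",c([p+.0185*X+.0135*Y,p+.0185*X-.0135*Y]),"-x",c([p-.0185*X+.0135*Y,p-.0185*X-.0135*Y]))
W=cam("wrist");w=lambda P:((proj(W,P)-[190,90])*2).round().tolist()
print("wrist card +y end",w([m+.045*Y,m]),"tips",[w([np.r_[tcp[:2],tcp[2]-d]+s*.0185*X+.0135*Y for s in(-1,1)]) for d in (.225,.233)])
E
```

```text
card ends [[514.0, 323.0], [623.0, 166.0]]
0.225 tips z 0.11725103935553258 +x outer +-y [[521.0, 263.0], [554.0, 217.0]] -x [[589.0, 295.0], [621.0, 248.0]]
0.229 tips z 0.11325103935553257 +x outer +-y [[522.0, 267.0], [555.0, 221.0]] -x [[591.0, 299.0], [622.0, 252.0]]
0.233 tips z 0.10925103935553257 +x outer +-y [[524.0, 272.0], [556.0, 226.0]] -x [[592.0, 304.0], [623.0, 257.0]]
wrist card +y end [[186.0, 157.0], [186.0, 317.0]] tips [[[125.0, 255.0], [253.0, 255.0]], [[127.0, 247.0], [251.0, 247.0]]]
```

```bash
python3 -m inch '1 -0.001 0 0 0;1 -0.001 0 0 0;1 -0.001 0 0 0;1 -0.001 0 0 0' && python3 -c "
from plant import manip
print(manip.job_done())"
```

```text
t: 15.55
ee_pos: [0.59, 0.227, 0.3417]
eef_rot: [-2.335, -2.102, 0.0]
wrist_force: [-1.0, 0.1, -0.3]
gripper_width: 0.0199
grip_force: 39.6
the job is handed in; nothing more can be done
None
```

The job is handed in at about 15.6 s: the dial is at 60 with the card square to within about 0.3°, and the blue clip is held fully open over the middle of the card's top edge. The edge is about 17 mm inside the jaws with no contact force seen, and the arm kept well clear of the bottle, jar and tape. The judge returned no result.

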